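# Shear the top sample carrier onto the imaging stage and trigger the exposure

## Robot

A 6-joint arm with a two-finger parallel gripper is mounted at the origin on the work surface. World frame = base frame: x ahead of the robot, y to its left, z up, the work surface at z = 0. Lengths are in m, angles in degrees, forces in N, time in s.
With the tool pointing down it reaches from about 0.425 to 0.95 m from the base axis. Payload 3.5 kg.
Tool frame: the origin (TCP) lies on the centre line of the jaws, within the pads' length; the fingertips stand 25 mm ahead of it and the grasp point (between the pads) lies 6 mm ahead of it; z points along the fingers, y is the direction in which the jaws open and shut (so a half turn about z gives the same grasp; the last joint's range is limited). The gripper opens to 85 mm and grips with 20 to 120 N. Pads are 22 mm wide; open, the fingers measure 114 mm over their backs; the gripper's body (76 mm by 85 mm) begins 54 mm behind the grasp point. The pads swing forward as they close: fully open they stand 13 mm farther back than shut.
Start: joints at [65.661, 16.404, 90.338, -0, 73.258, -8.594], TCP at [0.183, 0.65, 0.256] pointing down, gripper open.
Joint ranges: [-158.93, 158.93], [-51.34, 127.21], [12.03, 142.37], [-87.48, 267.48], [13.55, 161.25], [-162.69, 162.69]. Speed limits (degrees/s): [159.86, 159.86, 180, 180, 180, 180].

## Interface

Orientations are given as a 3x3 rotation matrix whose columns are the frame's x, y, z axes.
In Python, from station import * gives the robot as it stands.
- The arm moves only by the tool apply_moves, never from a script. Its argument "targets" is a list of rows, each a list of 7 numbers: the closure, from 0 (fully open) to 1 (shut), then the shift along the tool's x, y, z in cm, then the turn, a rotation vector about the tool's x, y, z in degrees. A call has 1 to 12 rows; each row shifts and turns the commanded pose from where the row before left it, along the tool's axes as they then stand; what a row does not reach is not made up. A row lasts 1/8 s, in which the tool goes at most 62.5 mm and 10.7 degrees, less where a joint would pass 70% of its speed; a pose out of reach is approached as far as the arm can. A call is refused whole if a number of a shift passes 6.25 or a number of a turn 10.7, either way. A call with a gripper value outside its range is refused whole. The fingers move at their own pace and stop on an object; "newtons" is the grip in N (left out, the last holds). Time passes only in rows, so rows that do not move let the fingers close. It gives the time, the measured TCP pose, the force and the opening at its end, in the units of the state.
- get_obs(): the state, without advancing time (a new reading comes with each control period).
- snapshot(name): name is "side" or "top"; returns (picture, depth): 420x560x3 uint8, blue, green, red; 420x560 float32, m along the optical axis (not along the pixel's ray), 0 where there is no reading.
- camera_model(name): a dict with "vertical_fov" (degrees; the focal length in pixels is half the picture's height over the tangent of half this angle, whatever the lens; pixels are square), "cx", "cy" (the principal point, pixels), "dist_coeffs" ([k1, k2, p1, p2, k3] as OpenCV has them; the pictures are not rectified), "camera_from_world" (4x4, takes a point from world to camera coordinates). Camera axes: x right, y up, looking along -z (the intrinsics and any distortion apply to the point x, -y, -z); pixel columns grow to the right and rows downward; lengths in m; the calibration is good to about 2 mm. A picture is of the moment at which its call begins. camera_model takes no time and is no camera call.
- finish_job(): hands the job in, once; it reports no verdict.
The state is a dict: "time_s": time; "joint_pos": joint angles; "joint_velocities": joint speeds; "tau": joint torques, N m; "tcp_pos": TCP position; "orientation": TCP orientation; "contact_force": force on the tool from outside, world axes, zero at the start; "ft_torque": the same for the moment, N m; "finger_gap": finger opening in m.
Only numpy, scipy, OpenCV 4.12 (cv2) and the standard library are available. Lean on these libraries where they do the work, as an engineer would, in place of code of your own. Each camera call takes 0.05 s, during which the arm holds its last target. There are 200 camera calls.

## Task

Slide the top sample carrier sideways off the stack onto the imaging stage beside it, without lifting it and without disturbing the carriers below, until it is fully home: square against the stage's steel end fence, centred across the stage. Only then press the treadle switch down to its stop to trigger the exposure, hold it there for about half a second, and let it spring back up. Leave everything else on the bench where it is.

Things in the scene. Friction and masses are not known exactly. Their poses are not given: they have to be found in the camera images.
- carrier_top_c (a point): aluminium sample carrier, a flat plate 64 (x) x 90 (y) x 12 (z) mm, about 150 g, with a flush round window; point at its centre, half-way up. This is the topmost of four identical carriers and the one to slide. At the start its underside is 66 mm and its top 78 mm above the bench; its axes are nearly those of dock. Friction with the carrier below only (a push of about 1 N slides it).
- carrier_third_c (a point): aluminium sample carrier, a flat plate 64 (x) x 90 (y) x 12 (z) mm, about 150 g, with a flush round window; point at its centre, half-way up. Directly under the top carrier (its top face is at 66 mm); must stay put. The carriers are stacked to within about 2 mm and 0.02 rad of each other, so their edges may stand out by up to some 4 mm.
- carrier_second_c (a point): aluminium sample carrier, a flat plate 64 (x) x 90 (y) x 12 (z) mm, about 150 g, with a flush round window; point at its centre, half-way up. Third from the top; must stay put.
- carrier_bottom_c (a point): aluminium sample carrier, a flat plate 64 (x) x 90 (y) x 12 (z) mm, about 150 g, with a flush round window; point at its centre, half-way up. Bottom of the stack, loose on the plinth; must stay put.
- dock (a point): fixed point on the rig: where the top carrier's centre is when home on the black-topped white imaging stage. z up; +y is the direction of sliding, from stack to fence; x across. The stage's flat top, without side rails, is 104 mm wide (x), runs from y = -51 to +53 mm and lies 6 mm below this point (64.5 mm above the bench), 1.5 mm lower than the top carrier's underside.
- fence_face (a point): middle of the upper edge of the end fence's face: a steel bar 90 mm long (x), standing 10 mm above the stage top (74.5 mm above the bench). It lies 45 mm from dock in +y; same axes.
- plinth_top (a point): centre of the top of the grey plinth under the stack, 30 mm above the bench, 103 mm from dock in -y; same axes. The stack is 7 mm from the stage. Plinth and stage stand on one dark base plate bolted to the bench, 124 x 222 x 8 mm; behind the stack, away from the stage, nothing else stands on it.
- treadle_pad (a point): where to press: point on the treadle's top face, on its middle line, 15 mm in from the free edge. A ribbed steel plate 90 x 56 x 6 mm sloping up 0.22 rad from its hinge, 70 mm away along +x; y is along the hinge. Its black base is fixed to the bench, left or right of the rig. The point is 40 mm above the bench unpressed, 14 mm lower at the stop.
- treadle (a joint): treadle angle: 0 released (sprung up), 0.20 rad at its stop, growing as it is pressed down. Pressing at the pad takes about 5 N to start and 9 N at the stop; it springs back when released.
- carton: bystander: plain cardboard box 100 x 65 x 45 mm, origin at the centre of its underside; stands on the side of the rig where the switch is not
- dish: bystander: shallow round glass dish, 88 mm across, 15 mm high, origin under its centre
- lens_mount: bystander: lens in a black square mount on a steel post with a 50 x 75 mm foot, 99 mm high, origin under its foot
- goggles: bystander: safety goggles with amber lenses, 140 mm wide (y), 45 mm high, temples 80 mm towards -x, origin under the middle of the lenses
- carrier_top: the same top carrier, origin at the centre of its underside, axes as its centre point
Mind the look-alikes: they are no part of the job. Leave any blue or purple look-alike of the carrier_top alone.

How it is judged (in metres and radians):
On the way, in this order (a step that is already met when the one before it is completed fails the run):
1. the top carrier is home on the stage, against the fence (x of carrier_top_c in the frame of dock between -0.008 and 0.008 m and y of carrier_top_c in the frame of dock between -0.003 and 0.003 m and z of carrier_top_c in the frame of dock between -0.003 and 0.003 m and angle between the x axis of carrier_top_c and the x axis of dock, either way round below 0.06 rad), for 0.2 s.
2. the treadle is held at its stop (value of joint treadle above 0.175 rad), for 0.3 s.
At the end, for the whole second after the job is handed in: The top carrier rests on the imaging stage within 3 mm of the fence, within 8 mm of centre across the stage, square within 0.06 rad and flat (3 mm in height); the treadle is back up (below 0.02 rad); the other three carriers are within 6 mm and the bystanders within 20 mm of where they began (all of step 1 and linear speed of carrier_top below 0.01 m/s and value of joint treadle below 0.02 rad and distance of each of carrier_bottom_c, carrier_second_c, carrier_third_c from where it was at the start of the episode below 0.006 m and distance of each of carton, dish, lens_mount, goggles from where it was at the start of the episode below 0.02 m); the robot touches nothing.
It fails at once if the top carrier is lifted or tipped instead of slid (raised more than 10 mm, or tilted more than 0.2 rad) (height (world z) of carrier_top_c above 0.082 m or angle between carrier_top_c's own z axis and vertical above 0.2 rad).
It fails at once if a lower carrier is moved more than 6 mm (distance of any of carrier_bottom_c, carrier_second_c, carrier_third_c from where it was at the start of the episode above 0.006 m).
It fails at once if the treadle is pressed (beyond 0.1 rad) before the carrier is home (value of joint treadle above 0.1 rad and not (x of carrier_top_c in the frame of dock between -0.008 and 0.008 m and y of carrier_top_c in the frame of dock between -0.003 and 0.003 m and z of carrier_top_c in the frame of dock between -0.003 and 0.003 m and angle between the x axis of carrier_top_c and the x axis of dock, either way round below 0.06 rad)).
It fails at once if a bystander is moved more than 20 mm (distance of any of carton, dish, lens_mount, goggles from where it was at the start of the episode above 0.02 m).
It also fails if it takes over 43 s, if anything falls off the work surface, if the arm or the gripper's body presses on something with over 40 N, if the wrist force passes 120 N, or if a joint passes its speed limit or range.

## Working session

There is one attempt and no reset: what is moved stays moved. The work goes in short steps, Python scripts to look and compute and a tool call to move; the robot and the scene stay as the last step left them, time stands still between calls to the robot, and variables do not carry over. Pictures are saved under pics/ and viewed, about 8 in all and at most 12, crops included, and the job is handed in when it is done.

Besides the shell and the picture viewer there is one more tool, called after ">>>" in YAML: its name, and indented under it one key for each argument. apply_moves: Moves the arm, as the interface text tells. Its arguments: {"type":"object","properties":{"targets":{"type":"array","items":{"type":"array","items":{"type":"number"}}},"newtons":{"type":"number"}},"required":["targets"]}

```bash
mkdir -p pics
cat > h.py <<'E'
from station import *
import numpy as np, cv2
def K(n):
    m=camera_model(n); f=210/np.tan(np.radians(m["vertical_fov"])/2)
    return np.array([[f,0,m["cx"]],[0,f,m["cy"]],[0,0,1.]]),np.array(m["dist_coeffs"],float),np.array(m["camera_from_world"])
def plane(n,uv,z):
    k,d,T=K(n); p=cv2.undistortPoints(np.array(uv,float).reshape(-1,1,2),k,d).reshape(-1,2)
    R=T[:3,:3].T; c=-R@T[:3,3]; r=np.c_[p[:,0],-p[:,1],-np.ones(len(p))]@R.T
    return c+r*((z-c[2])/r[:,2])[:,None]
def cloud(n,depth):
    k,d,T=K(n); h,w=depth.shape; v,u=np.mgrid[:h,:w]
    p=cv2.undistortPoints(np.c_[u.ravel(),v.ravel()].astype(float).reshape(-1,1,2),k,d).reshape(-1,2)
    z=depth.ravel(); P=np.c_[p[:,0]*z,-p[:,1]*z,-z]; return ((P-T[:3,3])@T[:3,:3]).reshape(h,w,3)
E
python3 - <<'E'
from h import *
print(get_obs())
for n in ("side","top"):
    im,d=snapshot(n); cv2.imwrite(f"pics/{n}0.png",im); np.savez(f"{n}0.npz",im=im,d=d); T=K(n)[2]; print(n,-T[:3,:3].T@T[:3,3],K(n)[:2])
E
```

```text
{'time_s': 0.0, 'joint_pos': array([ 6.56601593e+01,  1.64557513e+01,  9.04221038e+01, -1.41181698e-04,
        7.32570881e+01, -8.59403401e+00]), 'joint_velocities': array([ 0.02739464,  0.12799082,  0.05545991,  0.00360499, -0.08604473,
        0.00986666]), 'tau': array([ 4.86522167e-04, -4.05977869e+01, -2.92628074e+01, -8.32409341e-05,
        5.81801301e-03,  6.33616295e-06]), 'tcp_pos': array([0.18289801, 0.64913801, 0.25492686]), 'orientation': array([[-9.62475124e-01,  2.71368196e-01, -9.68541640e-04],
       [ 2.71369700e-01,  9.62472793e-01, -2.14683628e-03],
       [ 3.49611888e-04, -2.32910937e-03, -9.99997227e-01]]), 'contact_force': array([-0.31669142, -0.16540653, -0.27253909]), 'ft_torque': array([-0.02041794,  0.01690257, -0.05016266]), 'finger_gap': 0.08522627741110872}
side [ 0.16815559 -0.58859022  0.60508382] (array([[452.04530968,   0.        , 278.36843628],
       [  0.        , 452.04530968, 205.55143134],
       [  0.        ,   0.        ,   1.        ]]), array([-0.13694719,  0.        ,  0.        ,  0.        ,  0.        ]))
top [0.47535885 0.01081574 1.03665134] (array([[449.46428541,   0.        , 283.98421171],
       [  0.        , 449.46428541, 211.23215168],
       [  0.        ,   0.        ,   1.        ]]), array([-0.09599059,  0.        ,  0.        ,  0.        ,  0.        ]))
```

View pics/top0.png

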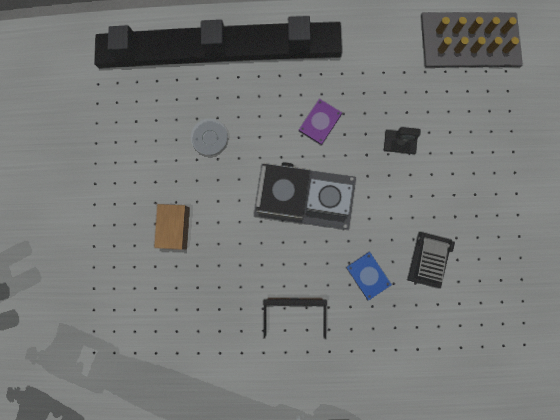

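View pics/side0.png

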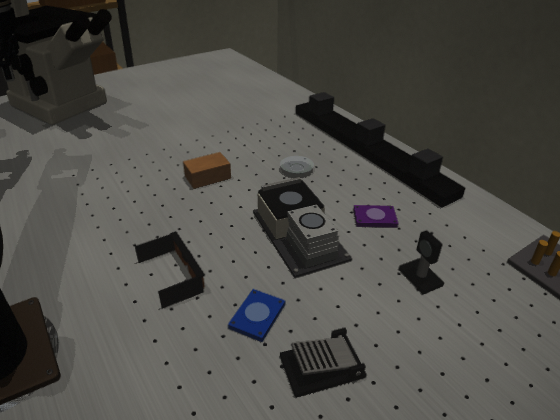

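The top view shows the stage at about (284,190), the fence at its left end (262,187), the stack at (330,197) and the treadle at (431,260). The side view agrees. Next I'll measure these.

Run:
```python
from h import *
z=np.load("top0.npz"); im,d=z["im"],z["d"]; P=cloud("top",d)
print("px->world",plane("top",[[284,190],[330,197],[431,260]],0.07).round(3))
def rect(m,z,name):
    m=m.astype(np.uint8)*255
    m=cv2.morphologyEx(m,cv2.MORPH_OPEN,np.ones((3,3)))
    cs,_=cv2.findContours(m,cv2.RETR_EXTERNAL,cv2.CHAIN_APPROX_NONE); c=max(cs,key=cv2.contourArea)
    w=plane("top",c.reshape(-1,2),z)[:,:2]; r=cv2.minAreaRect((w*1000).astype(np.float32)); print(name,len(c),np.round(r[0],1),np.round(r[1],1),round(r[2],2), cv2.boundingRect(c))
roi=np.zeros(d.shape,bool); roi[150:240,240:370]=1
Z=P[...,2]; g=cv2.cvtColor(im,cv2.COLOR_BGR2GRAY)
for y in (175,190,197,205): print(y,(Z[y,250:360:5]*1000).astype(int), g[y,250:360:5])
rect(roi&(Z>.071)&(P[...,0]>-1)&(np.arange(560)[None]>298),.078,"carrier")
rect(roi&(Z>.058)&(Z<.09)&(np.arange(560)[None]<310),.0645,"stage")
rect(roi&(Z>.004)&(Z<.15),.008,"base")
roi[:]=0; roi[225:295,400:460]=1
rect(roi&(Z>.004),.02,"treadle"); rect(roi&(g>75)&(Z>.015),.035,"treadplate")
for y in (245,255,265): print(y,(Z[y,405:456:4]*1000).astype(int), g[y,405:456:4])
c=cv2.resize(im[150:300,245:465],None,fx=3.6,fy=3.6,interpolation=cv2.INTER_CUBIC); cv2.imwrite("pics/c1.png",cv2.convertScaleAbs(c,alpha=1.5))
```

```text
px->world [[ 0.61   0.041  0.07 ]
 [ 0.592 -0.058  0.07 ]
 [ 0.451 -0.271  0.07 ]]
175 [ 1  1 11 66 66 64 64 66 61 63 66 63  8  8  8  6  7  9  7  3  2  1] [130 133 101  47  49  49  47  50  47  49  49  48  65  74  72  72  71  73
  76  88 125 129]
190 [ 0  0 76 66 64 65 62 63 66 66 62 66 78 79 80 78 77 81 77 74 81  0] [136 137 130  48  47 104 103 105 103  49  45  47 132 141  84 104 106 105
 124 142 140 128]
197 [ 1  0 75 67 66 65 64 65 65 63 64 64 79 81 80 80 80 78 77 78 81  0] [133 121 117  45  48  79 103 107  98  48  49  47 140 141  88 105 107 105
  51 140 128 135]
205 [-1 10 65 64 65 67 68 63 66 64 66  8 76 77 78 80 83 79 79 79  8  0] [136  91  54  45  46  48  47  45  49  47  49  56  75 139 139  75 101  62
 141 139  86 132]
carrier 138 [592.2 -55.8] [90.2 65. ] 79.53 (307, 179, 45, 36)
stage 196 [611.1  45.6] [105.  108.6] 80.11 (256, 163, 53, 55)
base 319 [608.2  -4.3] [222.2 134.4] 80.23 (253, 163, 103, 67)
treadle 166 [ 451.4 -283.6] [ 85.8 116.6] 71.51 (407, 232, 48, 57)
treadplate 70 [ 479.8 -291.5] [56.3 31.3] 75.29 (423, 238, 26, 18)
245 [ 3  0  0 11 13 29 28 27 27 28 26 25 38] [132 129 131  46  38 114 110 112 112 111 112  93  43]
255 [  -1    2    9    8   33   34 1036   33   28   32   31    2    0] [133 131  58  46  69 113 104  59  49 107 112 130 132]
265 [ 1  0  5  8 42 36 40 40 35 38 11  4  0] [130 130  48  41  52  63 111 111  48  39  67 132 132]
```

View pics/c1.png

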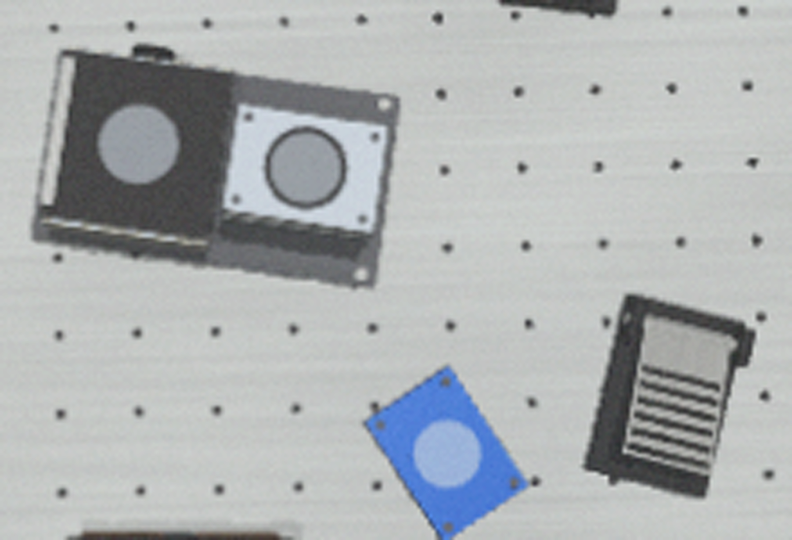

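The crop shows the fence at the left, the stack top at about (305,165) and the treadle's free edge along the bottom of its plate, (628,455) to (708,470). The hinge is at the top of the plate. The carrier rectangle comes out at 90.2 x 65 mm, as it should. Next I'll fix the dock and the pad, and work out the moves.

```bash
cat >> h.py <<'E'
from scipy.spatial.transform import Rotation as R_
def rows(p0,R0,p1,R1,n,c=0.7):
    rv=R_.from_matrix(R0.T@R1).as_rotvec(); p,R=np.array(p0,float),R0.copy(); out=[]
    for i in range(n):
        goal=p0+(p1-p0)*(i+1)/n; sh=np.round(R.T@(goal-p)*100,2); t=np.round(np.degrees(rv)/n,2)
        p=p+R@sh/100; R=R@R_.from_rotvec(np.radians(t)).as_matrix(); out.append([c,*sh.tolist(),*t.tolist()])
    print(str(out).replace(" ","")); print("ends",p.round(4))
E
python3 - <<'E'
from h import *
z=np.load("top0.npz"); im,d=z["im"],z["d"]; P=cloud("top",d); Z=P[...,2]; g=cv2.cvtColor(im,cv2.COLOR_BGR2GRAY)
a=np.radians(80.15); s=np.array([np.cos(a),np.sin(a)]); x=np.array([s[1],-s[0]])
U=lambda q:(245+q[0]/3.6,150+q[1]/3.6)
# fence face: right side of white bar (z .0745), black top edges
print("fence face ends",plane("top",[U((74,60)),U((54,206))],.0745)[:,:2].round(4))
print("stage edges", plane("top",[U((74,55)),U((235,75)),U((206,240)),U((45,220))],.0645)[:,:2].round(4))
# fence via mask
m=np.zeros(g.shape,np.uint8); m[160:215,250:270]=(g[160:215,250:270]>85)&(Z[160:215,250:270]>.045)
ys,xs=np.nonzero(m); w=plane("top",np.c_[xs,ys],.0745)[:,:2]; print("fence s,x range",np.percentile(w@s,[2,50,98]).round(4),np.percentile(w@x,[2,50,98]).round(4))
# stage black mask, x range at middle
m[:]=0; m[150:230,265:305]=(Z[150:230,265:305]>.055); ys,xs=np.nonzero(m); w=plane("top",np.c_[xs,ys],.0645)[:,:2]; print("stage x range",np.percentile(w@x,[.5,99.5]).round(4))
c=np.array([.5922,-.0558]); print("carrier s,x",c@s,c@x)
e=plane("top",[U((626,454)),U((709,470))],.043)[:,:2]; hh=plane("top",[U((646,318)),U((740,340))],.024)[:,:2]; print("free",e.round(4),"hinge",hh.round(4))
E
```

```text
fence face ends [[0.6619 0.0795]
 [0.5735 0.0931]]
stage edges [[ 0.667   0.0802]
 [ 0.6518 -0.0176]
 [ 0.5517  0.0026]
 [ 0.5662  0.0996]]
fence s,x range [0.1729 0.1951 0.2006] [0.5398 0.5867 0.6456]
stage x range [0.5395 0.6482]
carrier s,x 0.04632982636947693 0.5930160429436745
free [[ 0.4162 -0.2504]
 [ 0.405  -0.3011]] hinge [[ 0.4991 -0.2716]
 [ 0.4838 -0.3304]]
```

Run:
```python
from h import *
o=get_obs(); a=np.radians(80.2); s=np.array([np.cos(a),np.sin(a),0]); x=np.array([s[1],-s[0],0])
y=x*1.0; zt=np.array([0,0,-1.]); R1=np.c_[np.cross(y,zt),y,zt]; print(R1.round(3))
p1=.5935*x-.08*s+[0,0,.15]; print(p1)
rows(np.array([.183,.65,.256]),o["orientation"],p1,R1,20,c=.7)
```

```text
[[ 0.17   0.985  0.   ]
 [ 0.985 -0.17   0.   ]
 [ 0.     0.    -1.   ]]
[ 0.57122283 -0.17985197  0.15      ]
[[0.7,-2.99,-3.47,0.54,-0.01,0.0,4.2],[0.7,-3.24,-3.23,0.53,-0.01,0.0,4.2],[0.7,-3.47,-2.99,0.54,-0.01,0.0,4.2],[0.7,-3.68,-2.73,0.53,-0.01,0.0,4.2],[0.7,-3.87,-2.46,0.54,-0.01,0.0,4.2],[0.7,-4.04,-2.16,0.53,-0.01,0.0,4.2],[0.7,-4.18,-1.86,0.53,-0.01,0.0,4.2],[0.7,-4.31,-1.55,0.54,-0.01,0.0,4.2],[0.7,-4.41,-1.23,0.53,-0.01,0.0,4.2],[0.7,-4.49,-0.9,0.53,-0.01,0.0,4.2],[0.7,-4.55,-0.58,0.54,-0.01,0.0,4.2],[0.7,-4.57,-0.24,0.53,-0.01,0.0,4.2],[0.7,-4.58,0.1,0.53,-0.01,0.0,4.2],[0.7,-4.56,0.43,0.53,-0.01,0.0,4.2],[0.7,-4.52,0.77,0.54,-0.01,0.0,4.2],[0.7,-4.45,1.09,0.53,-0.01,0.0,4.2],[0.7,-4.35,1.42,0.53,-0.01,0.0,4.2],[0.7,-4.24,1.73,0.54,-0.01,0.0,4.2],[0.7,-4.11,2.04,0.53,-0.01,0.0,4.2],[0.7,-3.94,2.33,0.53,-0.01,0.0,4.2]]
ends [ 0.5712 -0.1799  0.15  ]
```

>>> apply_moves:
  targets:
    - [0.7,-3,-3.45,0.5,0,0,4.2]
    - [0.7,-3.25,-3.25,0.5,0,0,4.2]
    - [0.7,-3.45,-3,0.5,0,0,4.2]
    - [0.7,-3.7,-2.75,0.5,0,0,4.2]
    - [0.7,-3.85,-2.45,0.5,0,0,4.2]
    - [0.7,-4.05,-2.15,0.5,0,0,4.2]
    - [0.7,-4.2,-1.85,0.5,0,0,4.2]
    - [0.7,-4.3,-1.55,0.5,0,0,4.2]
    - [0.7,-4.4,-1.25,0.5,0,0,4.2]
    - [0.7,-4.5,-0.9,0.5,0,0,4.2]

```text
time_s: 1.35
tcp_pos: [0.3774, 0.2332, 0.2059]
orientation: [[-0.532, 0.847, -0.0], [0.847, 0.532, -0.0], [0.0, -0.0, -1.0]]
contact_force: [0.8, 0.6, 0.7]
finger_gap: 0.0255
```

>>> apply_moves:
  targets:
    - [0.7,-4.55,-0.6,0.5,0,0,4.2]
    - [0.7,-4.55,-0.25,0.5,0,0,4.2]
    - [0.7,-4.6,0.1,0.5,0,0,4.2]
    - [0.7,-4.55,0.45,0.5,0,0,4.2]
    - [0.7,-4.5,0.75,0.5,0,0,4.2]
    - [0.7,-4.45,1.1,0.5,0,0,4.2]
    - [0.7,-4.35,1.4,0.5,0,0,4.2]
    - [0.7,-4.25,1.75,0.5,0,0,4.2]
    - [0.7,-4.1,2.05,0.5,0,0,4.2]
    - [0.7,-3.95,2.35,0.5,0,0,4.2]
    - [0.7,0,0,0,0,0,0]
    - [0.7,0,0,0,0,0,0]

```text
time_s: 2.85
tcp_pos: [0.5708, -0.1799, 0.1556]
orientation: [[0.169, 0.986, -0.002], [0.986, -0.169, 0.001], [0.001, -0.002, -1.0]]
contact_force: [1.1, -0.4, -0.3]
finger_gap: 0.0254
```

>>> apply_moves:
  targets:
    - [0.7,0,0,5,0,0,0]
    - [0.7,0,0,4.5,0,0,0]
    - [0.7,0,0,2,0,0,0]
    - [0.7,0,0,0.3,0,0,0]
    - [0.7,0,0,0.3,0,0,0]
    - [0.7,0,0,0,0,0,0]

```text
time_s: 3.6
tcp_pos: [0.5726, -0.1808, 0.0371]
orientation: [[0.169, 0.986, 0.003], [0.986, -0.169, -0.001], [-0.001, 0.003, -1.0]]
contact_force: [0.0, 0.4, -0.1]
finger_gap: 0.0255
```

>>> apply_moves:
  targets:
    - [0.7,0,0,0.3,0,0,0]
    - [0.7,0,0,0,0,0,0]

```text
time_s: 3.85
tcp_pos: [0.5715, -0.1804, 0.0326]
orientation: [[0.169, 0.986, 0.0], [0.986, -0.169, -0.0], [-0.0, 0.0, -1.0]]
contact_force: [0.5, 0.2, 0.1]
finger_gap: 0.0257
```

>>> apply_moves:
  targets:
    - [0.7,0,0,0.3,0,0,0]
    - [0.7,0,0,0,0,0,0]

```text
time_s: 4.1
tcp_pos: [0.5711, -0.1802, 0.029]
orientation: [[0.169, 0.986, -0.001], [0.986, -0.169, 0.0], [0.0, -0.001, -1.0]]
contact_force: [-0.1, -0.6, -0.3]
finger_gap: 0.0256
```

>>> apply_moves:
  targets:
    - [0.7,0,0,0.2,0,0,0]
    - [0.7,0,0,0,0,0,0]

```text
time_s: 4.35
tcp_pos: [0.5712, -0.1803, 0.027]
orientation: [[0.169, 0.986, -0.0], [0.986, -0.169, 0.0], [0.0, -0.001, -1.0]]
contact_force: [0.1, 0.2, -0.4]
finger_gap: 0.0258
```

>>> apply_moves:
  targets:
    - [0.7,0,0,0.2,0,0,0]
    - [0.7,0,0,0,0,0,0]

```text
time_s: 4.6
tcp_pos: [0.5713, -0.1803, 0.0251]
orientation: [[0.169, 0.986, -0.0], [0.986, -0.169, 0.0], [0.0, -0.0, -1.0]]
contact_force: [-0.3, 0.5, -0.2]
finger_gap: 0.0253
```

>>> apply_moves:
  targets:
    - [0.7,0,0,0.2,0,0,0]
    - [0.7,0,0,0,0,0,0]

```text
time_s: 4.85
tcp_pos: [0.5716, -0.1804, 0.0249]
orientation: [[0.169, 0.986, -0.001], [0.986, -0.169, 0.0], [0.0, -0.001, -1.0]]
contact_force: [-3.6, 1.1, 8.5]
finger_gap: 0.0256
```

>>> apply_moves:
  targets:
    - [0.7,0,0,0.1,0,0,0]
    - [0.7,0,0,0,0,0,0]

```text
time_s: 5.1
tcp_pos: [0.5716, -0.1804, 0.0249]
orientation: [[0.169, 0.986, -0.002], [0.986, -0.169, 0.0], [0.0, -0.002, -1.0]]
contact_force: [-6.7, 2.0, 13.1]
finger_gap: 0.0258
```

>>> apply_moves:
  targets:
    - [0.7,0,0,-4,0,0,0]
    - [0.7,0,0,-3.4,0,0,0]
    - [0.7,2,0,0,0,0,0]
    - [0.7,2,0,0,0,0,0]
    - [0.7,0,0,0,0,0,0]
    - [0.7,0,0,0,0,0,0]
    - [0.7,0,0,0,0,0,0]

```text
time_s: 5.98
tcp_pos: [0.5779, -0.1411, 0.0956]
orientation: [[0.169, 0.986, -0.001], [0.986, -0.169, 0.0], [0.0, -0.001, -1.0]]
contact_force: [-0.6, -0.2, -0.1]
finger_gap: 0.0254
```

Run:
```python
from h import *
im,d=snapshot("top"); np.savez("top1.npz",im=im,d=d); im2,_=snapshot("side")
c=[cv2.resize(i,(400,400),interpolation=cv2.INTER_CUBIC) for i in (im[140:240,270:370],im2[170:270,260:360])]
cv2.imwrite("pics/c2.png",cv2.convertScaleAbs(np.hstack(c),alpha=1.4)); o=get_obs(); print(o["tcp_pos"],o["contact_force"])
```

```text
[ 0.57802539 -0.14131751  0.09597893] [ 0.14261508 -0.26292724 -0.67899903]
```

View pics/c2.png

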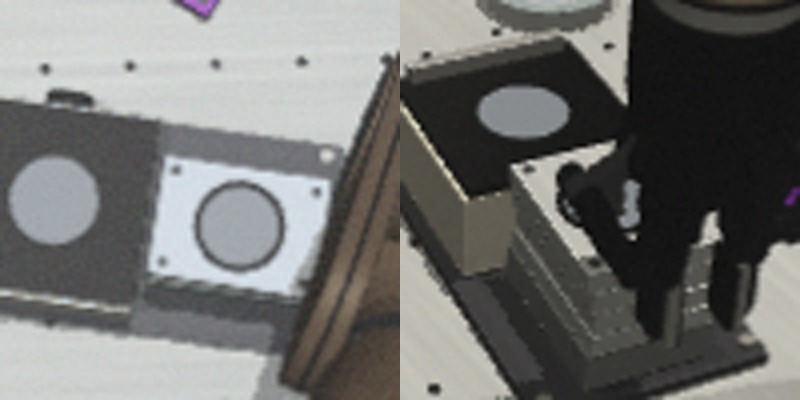

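The tip is at 71 mm, above the third carrier's top face, and on the push line about 29 mm behind the carrier. I'll start the push.

>>> apply_moves:
  targets:
    - [0.7,1,0,0,0,0,0]
    - [0.7,1,0,0,0,0,0]
    - [0.7,0.5,0,0,0,0,0]
    - [0.7,0.4,0,0,0,0,0]
    - [0.7,0.4,0,0,0,0,0]
    - [0.7,0.4,0,0,0,0,0]
    - [0.7,0.4,0,0,0,0,0]

```text
time_s: 6.95
tcp_pos: [0.5852, -0.1005, 0.0963]
orientation: [[0.169, 0.986, -0.0], [0.986, -0.169, -0.0], [-0.0, 0.0, -1.0]]
contact_force: [0.1, -0.5, -0.1]
finger_gap: 0.0257
```

>>> apply_moves:
  targets:
    - [0.7,0.4,0,0,0,0,0]
    - [0.7,0.4,0,0,0,0,0]
    - [0.7,0.4,0,0,0,0,0]
    - [0.7,0.4,0,0,0,0,0]
    - [0.7,0.4,0,0,0,0,0]

```text
time_s: 7.58
tcp_pos: [0.5886, -0.0805, 0.0964]
orientation: [[0.169, 0.986, 0.0], [0.986, -0.169, -0.0], [-0.0, 0.0, -1.0]]
contact_force: [-0.8, -1.3, -0.7]
finger_gap: 0.0255
```

```bash
cat > see.py <<'E'
from h import *
import sys
im,d=snapshot("top"); im2,_=snapshot("side"); np.savez(sys.argv[1]+".npz",im=im,d=d,im2=im2)
c=[cv2.resize(i,(400,400),interpolation=cv2.INTER_CUBIC) for i in (im[140:240,250:350],im2[170:270,250:350])]
cv2.imwrite(f"pics/{sys.argv[1]}.png",cv2.convertScaleAbs(np.hstack(c),alpha=1.4)); o=get_obs(); p=o["tcp_pos"]; a=np.radians(80.2)
print(p,o["contact_force"],o["ft_torque"],"S",p[0]*np.cos(a)+p[1]*np.sin(a),"X",p[0]*np.sin(a)-p[1]*np.cos(a))
E
python3 see.py c3
```

```text
[ 0.58854618 -0.08022816  0.09630473] [ 0.0088457  -0.00665723  0.45556001] [-0.0349402   0.0183297   0.05517388] S 0.021118692705725542 X 0.5936136475628686
```

View pics/c3.png

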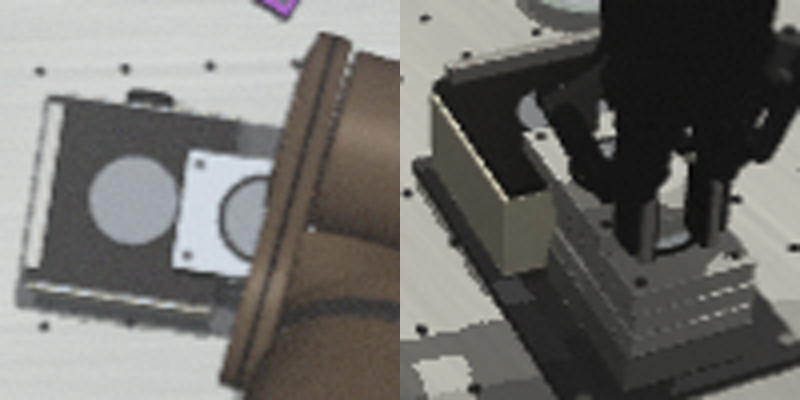

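The top carrier now overlaps the stage and is still square, and the third carrier is uncovered in place. I'll keep pushing.

>>> apply_moves:
  targets:
    - [0.7,0.4,0,0,0,0,0]
    - [0.7,0.4,0,0,0,0,0]
    - [0.7,0.4,0,0,0,0,0]
    - [0.7,0.4,0,0,0,0,0]
    - [0.7,0.4,0,0,0,0,0]
    - [0.7,0.4,0,0,0,0,0]
    - [0.7,0.4,0,0,0,0,0]
    - [0.7,0.4,0,0,0,0,0]
    - [0.7,0.4,0,0,0,0,0]
    - [0.7,0.4,0,0,0,0,0]
    - [0.7,0.4,0,0,0,0,0]
    - [0.7,0.4,0,0,0,0,0]

```text
time_s: 9.18
tcp_pos: [0.5965, -0.0331, 0.0962]
orientation: [[0.169, 0.986, -0.0], [0.986, -0.169, 0.0], [0.0, -0.0, -1.0]]
contact_force: [0.4, -1.3, -0.0]
finger_gap: 0.0256
```

>>> apply_moves:
  targets:
    - [0.7,0.3,0,0,0,0,0]
    - [0.7,0.3,0,0,0,0,0]
    - [0.7,0.3,0,0,0,0,0]
    - [0.7,0.3,0,0,0,0,0]
    - [0.7,0,0,0,0,0,0]

```text
time_s: 9.8
tcp_pos: [0.5987, -0.0214, 0.0964]
orientation: [[0.169, 0.986, 0.0], [0.986, -0.169, 0.0], [0.0, 0.0, -1.0]]
contact_force: [-0.3, 0.0, -0.8]
finger_gap: 0.0254
```

```bash
python3 see.py c4
```

```text
[ 0.59876935 -0.02153947  0.09645242] [-0.20442409  1.05448003 -0.06047956] [0.02195939 0.00495595 0.01575113] S 0.08069107094933486 X 0.5936982645242372
```

View pics/c4.png

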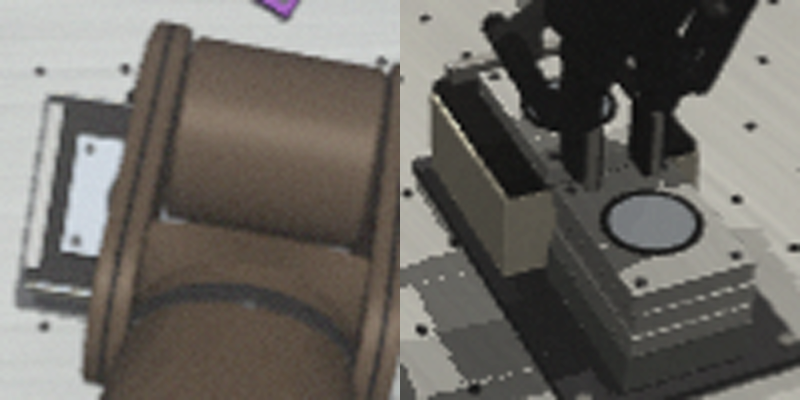

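The leading edge is about 8 mm short of the fence, square and centred. I'll creep up to contact.

>>> apply_moves:
  targets:
    - [0.7,0.2,0,0,0,0,0]
    - [0.7,0.2,0,0,0,0,0]
    - [0.7,0.2,0,0,0,0,0]
    - [0.7,0.1,0,0,0,0,0]
    - [0.7,0,0,0,0,0,0]

```text
time_s: 10.52
tcp_pos: [0.5999, -0.0146, 0.0964]
orientation: [[0.169, 0.986, 0.0], [0.986, -0.169, 0.0], [0.0, 0.0, -1.0]]
contact_force: [-0.2, -0.1, -0.2]
finger_gap: 0.0258
```

>>> apply_moves:
  targets:
    - [0.7,0.1,0,0,0,0,0]
    - [0.7,0.1,0,0,0,0,0]
    - [0.7,0,0,0,0,0,0]

```text
time_s: 10.9
tcp_pos: [0.6002, -0.0127, 0.0964]
orientation: [[0.169, 0.986, 0.0], [0.986, -0.169, 0.0], [0.0, 0.0, -1.0]]
contact_force: [0.6, -0.2, -0.2]
finger_gap: 0.0257
```

>>> apply_moves:
  targets:
    - [0.7,0.1,0,0,0,0,0]
    - [0.7,0,0,0,0,0,0]

```text
time_s: 11.15
tcp_pos: [0.6004, -0.0117, 0.0963]
orientation: [[0.169, 0.986, 0.0], [0.986, -0.169, 0.0], [0.0, 0.0, -1.0]]
contact_force: [-0.1, -0.3, 0.5]
finger_gap: 0.0254
```

>>> apply_moves:
  targets:
    - [0.7,0.1,0,0,0,0,0]
    - [0.7,0.1,0,0,0,0,0]
    - [0.7,0,0,0,0,0,0]

```text
time_s: 11.52
tcp_pos: [0.6007, -0.0102, 0.0964]
orientation: [[0.169, 0.986, -0.0], [0.986, -0.169, -0.001], [-0.001, -0.0, -1.0]]
contact_force: [-0.6, -2.8, 0.7]
finger_gap: 0.026
```

>>> apply_moves:
  targets:
    - [0.7,0.1,0,0,0,0,0]
    - [0.7,0.1,0,0,0,0,0]
    - [0.7,0,0,0,0,0,0]

```text
time_s: 11.9
tcp_pos: [0.6008, -0.01, 0.0964]
orientation: [[0.168, 0.986, -0.001], [0.986, -0.168, -0.004], [-0.004, -0.0, -1.0]]
contact_force: [-2.0, -8.8, 0.7]
finger_gap: 0.0258
```

Contact with the fence is firm at about 9 N, with the tool stalled. I'll back off, rise and check.

>>> apply_moves:
  targets:
    - [0.7,0,0,0,0,0,0]
    - [0.7,0,0,0,0,0,0]
    - [0.7,-0.4,0,0,0,0,0]
    - [0.7,-1,0,0,0,0,0]
    - [0.7,-1.5,0,0,0,0,0]
    - [0.7,0,0,-2,0,0,0]
    - [1,-3,0,-4,0,0,0]
    - [1,-5.5,-2,-4,0,0,0]
    - [1,-5.5,-4,0,0,0,0]
    - [1,-5.5,-4,0,0,0,0]
    - [1,0,-4,0,0,0,0]
    - [1,0,0,0,0,0,0]

```text
time_s: 13.4
tcp_pos: [0.4346, -0.1912, 0.1924]
orientation: [[0.172, 0.985, 0.001], [0.985, -0.172, -0.0], [0.0, 0.001, -1.0]]
contact_force: [0.4, 0.5, 0.2]
finger_gap: -0.0003
```

```bash
python3 see.py c5
python3 - <<'E'
from h import *
z=np.load("c5.npz"); im,d=z["im"],z["d"]; Z=cloud("top",d)[...,2]; g=cv2.cvtColor(im,cv2.COLOR_BGR2GRAY)
a=np.radians(80.2); s=np.array([np.cos(a),np.sin(a)]); x=np.array([s[1],-s[0]])
# third carrier and home carrier as bright regions
m=np.zeros(g.shape,np.uint8); m[155:232,262:360]=((Z>.055)&(g>75))[155:232,262:360]*255
cs,_=cv2.findContours(cv2.morphologyEx(m,cv2.MORPH_OPEN,np.ones((3,3))),0,1)
for c in cs:
    if cv2.contourArea(c)>200:
        w=plane("top",c.reshape(-1,2),.0765)[:,:2]; r=cv2.minAreaRect((w*1000).astype(np.float32)); q=np.array(r[0])/1e3; print(cv2.boundingRect(c),np.round(r[0],1),np.round(r[1],1),r[2],"S",q@s,"X",q@x)
z0=np.load("top0.npz")["im"]
E
```

```text
[ 0.43703396 -0.19159873  0.19318084] [-0.01428305  1.38018688  0.62537969] [-0.02315143 -0.0002775   0.02138195] S -0.11441556572107597 X 0.46326864203373863
(307, 180, 45, 34) [593.  -56.2] [89.6 64.3] 80.83643341064453 S 0.04554056985630371 X 0.5938672758845953
(262, 166, 44, 42) [617.1  44.9] [97.3 78.7] 80.38533020019531 S 0.14926422439914577 X 0.6004252232209915
```

View pics/c5.png

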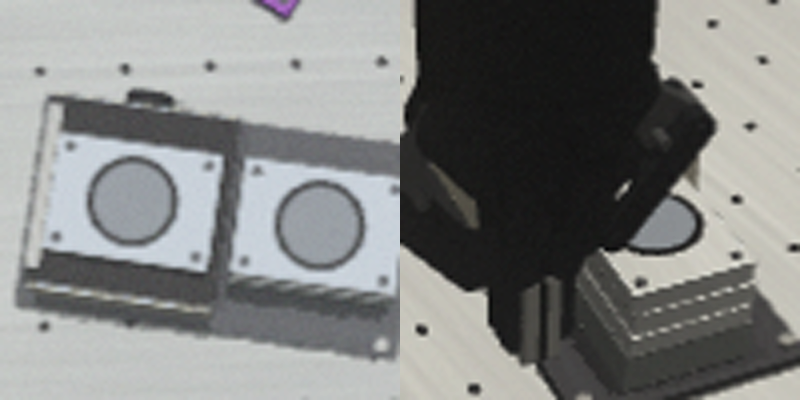

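The carrier now sits flush against the fence, square and centred, with its window at crop (132,200) against the stage middle at about (133,203). The third carrier's centre (593.0,-56.2) is where the top one started, so the stack is undisturbed. Next is the treadle.

>>> apply_moves:
  targets:
    - [1,-3,0.3,0,0,0,0]
    - [1,-3,0.3,3,0,0,0]
    - [1,-3,0.2,4,0,0,0]
    - [1,0,0,3.5,0,0,0]
    - [1,0,0,0,0,0,0]
    - [1,0,0,0,0,0,0]

```text
time_s: 14.25
tcp_pos: [0.4306, -0.2818, 0.0881]
orientation: [[0.168, 0.986, 0.002], [0.986, -0.168, -0.002], [-0.001, 0.002, -1.0]]
contact_force: [-1.0, -0.4, 0.4]
finger_gap: 0.0003
```

Run:
```python
from h import *
im2,_=snapshot("side"); cv2.imwrite("pics/c6.png",cv2.convertScaleAbs(cv2.resize(im2[250:420,200:420],None,fx=3,fy=3,interpolation=cv2.INTER_CUBIC),alpha=1.4)); print(get_obs()["tcp_pos"],get_obs()["contact_force"])
```

```text
[ 0.4307683  -0.28195804  0.08864716] [-0.01741764  0.12526823 -0.73063926]
```

View pics/c6.png

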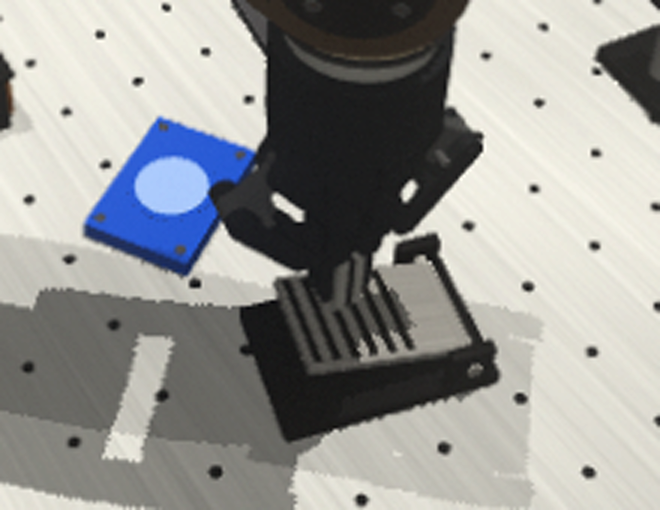

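The shut fingertips are over the ribbed end of the treadle, clear of its surroundings. Now I'll press.

>>> apply_moves:
  targets:
    - [1,0,0,1,0,0,0]
    - [1,0,0,0.8,0,0,0]
    - [1,0,0,0.4,0,0,0]
    - [1,0,0,0.3,0,0,0]
    - [1,0,0,0,0,0,0]

```text
time_s: 14.92
tcp_pos: [0.4291, -0.2813, 0.0621]
orientation: [[0.169, 0.986, -0.001], [0.986, -0.169, 0.001], [0.0, -0.001, -1.0]]
contact_force: [-2.5, 2.2, 6.6]
finger_gap: -0.0001
```

>>> apply_moves:
  targets:
    - [1,0,0,0.4,0,0,0]
    - [1,0,0,0.4,0,0,0]
    - [1,0,0,0.2,0,0,0]
    - [1,0,0,0,0,0,0]

```text
time_s: 15.42
tcp_pos: [0.4284, -0.2813, 0.0523]
orientation: [[0.169, 0.986, -0.003], [0.986, -0.169, 0.001], [0.001, -0.003, -1.0]]
contact_force: [-5.2, 1.9, 8.0]
finger_gap: -0.0002
```

>>> apply_moves:
  targets:
    - [1,0,0,0.2,0,0,0]
    - [1,0,0,0.2,0,0,0]
    - [1,0,0,0,0,0,0]

```text
time_s: 15.8
tcp_pos: [0.4286, -0.2815, 0.0509]
orientation: [[0.168, 0.986, -0.005], [0.986, -0.168, 0.002], [0.001, -0.005, -1.0]]
contact_force: [-10.0, 6.4, 24.6]
finger_gap: 0.0
```

>>> apply_moves:
  targets:
    - [1,0,0,0.2,0,0,0]
    - [1,0,0,0,0,0,0]

```text
time_s: 16.05
tcp_pos: [0.4287, -0.2816, 0.0507]
orientation: [[0.168, 0.986, -0.006], [0.986, -0.168, 0.003], [0.002, -0.006, -1.0]]
contact_force: [-14.0, 9.9, 36.4]
finger_gap: -0.0001
```

The treadle is on its stop: the force climbed to 36 N with no further travel. I'll hold briefly, then release.

>>> apply_moves:
  targets:
    - [1,0,0,-0.2,0,0,0]
    - [1,0,0,0,0,0,0]
    - [1,0,0,-0.6,0,0,0]
    - [1,0,0,-1,0,0,0]
    - [1,0,0,-1,0,0,0]
    - [1,0,0,-3,0,0,0]
    - [1,0,0,-5,0,0,0]
    - [1,-5,-1,-2,0,0,0]
    - [1,-5,-1,0,0,0,0]
    - [1,-5,0,0,0,0,0]
    - [1,0,0,0,0,0,0]
    - [1,0,0,0,0,0,0]

```text
time_s: 17.55
tcp_pos: [0.3837, -0.425, 0.1727]
orientation: [[0.17, 0.986, -0.001], [0.986, -0.17, 0.002], [0.002, -0.001, -1.0]]
contact_force: [1.1, 0.2, -0.8]
finger_gap: -0.0
```

Run:
```python
from h import *
im,d=snapshot("top"); im2,d2=snapshot("side"); o=get_obs(); print(o["tcp_pos"],o["contact_force"],o["time_s"])
c=[cv2.resize(i,(400,400),interpolation=cv2.INTER_CUBIC) for i in (im[150:300,250:400],im2[160:400,220:460])]
cv2.imwrite("pics/c7.png",cv2.convertScaleAbs(np.hstack(c),alpha=1.4))
g=cv2.cvtColor(im,cv2.COLOR_BGR2GRAY).astype(int); z=np.load("top0.npz"); g0=cv2.cvtColor(z["im"],cv2.COLOR_BGR2GRAY).astype(int)
for n,(u,v,h) in dict(dish=(210,138,20),carton=(172,227,22),lens=(402,140,18),goggles=(295,318,34),treadle=(431,260,25)).items():
    print(n,np.abs(g-g0)[v-h:v+h,u-h:u+h].mean().round(1))
# home carrier window circle vs third carrier
m=((g>115)&(np.abs(cloud("top",d)[...,2]-.075)<.02)).astype(np.uint8)
m[:,:264]=0;m[:,312:]=0;m[:160]=0;m[225:]=0
cs,_=cv2.findContours(m,0,1); c=max(cs,key=cv2.contourArea); w=plane("top",c.reshape(-1,2),.0765)[:,:2]; print("home",cv2.minAreaRect((w*1000).astype(np.float32)))
```

```text
[ 0.38411638 -0.42432863  0.17299645] [-0.30512483  0.31033847  0.21132457] 17.65
dish 1.2
carton 1.5
lens 1.8
goggles 3.6
treadle 2.0
home ((609.51171875, 44.22055435180664), (89.2450942993164, 62.803653717041016), 80.38436126708984)
```

View pics/c7.png

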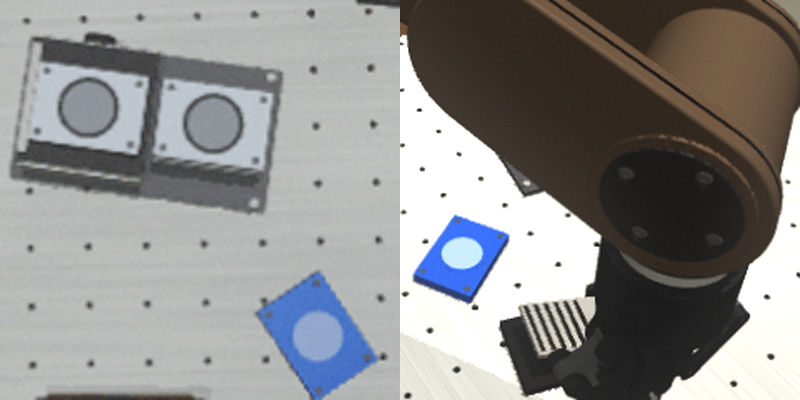

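The carrier is home at S = 147 mm and X = 593 mm, with yaw 80.4° against the rig's 80.2°. The treadle's picture matches its start, so it is back up, and the arm is clear. Handing in.

```bash
python3 -c "
from station import *
print(finish_job())"
```

```text
the job is handed in; nothing more can be done
None
```

I slid the top carrier off the stack onto the stage until it met the fence, then pressed the treadle to its stop, released it and handed the job in at about 17.7 s. The hand-in gave no verdict.

**Carrier:** I pushed it with two finger ends about 71 mm above the bench, clear of the third carrier. Contact with the fence was firm at about 9 N. The last measurement put it within about 1 mm of centre across the stage and about 0.2° off square. Its distance along the slide matched the fence to within 2 mm, which is about the limit of the calibration.

**Treadle:** The tool stalled at the stop with the force at 36 N, and I held it for about half a second or a little more. Afterwards its top-view picture matched the one from the start, so it is back up.

**Everything else:** The third carrier looked undisturbed, because it measured within 1 mm of where the top carrier had been before the slide. I did not measure the two lower carriers separately. The dish, carton and lens mount showed almost no change from the start. The goggles area changed slightly more (3.6 grey levels against 1 to 2), which I put down to shadow, since the arm never worked near them.

**A check that failed:** One earlier contour measurement of the carrier at home was spoiled because the fence merged into the outline. I discarded it and repeated it with a tighter mask; the figures above come from that repeat.

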